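Tighten the pressure pot lid crosswise and shut its vent

ROBOT

A 6-joint arm with a two-finger parallel gripper is mounted at the origin on a cart in front of the work surface, level with it; the furniture and walls round the work are solid. World frame = base frame: x ahead of the robot, y to its left, z up, the work surface at z = 0. Lengths are in mm, angles in rad, forces in N, time in s.
With the tool pointing down it reaches from about 350 to 975 mm from the base axis. Payload 7.1 kg.
Tool frame: the origin (TCP) lies between the finger pads; the fingertips stand 17 mm ahead of it and the grasp point (between the pads) lies 2 mm behind it; z points along the fingers, y is the line along which they close (so a half turn about z gives the same grasp; the last joint's range is limited). The gripper opens to 88 mm and grips with 3 to 60 N. Pads are 20 mm wide; open, the fingers measure 115 mm over their backs; the gripper's body (75 mm by 178 mm) begins 61 mm behind the grasp point.
Start: joints at [1.297, 0.423, 1.63, -0, 1.089, -0.019], TCP at [157.501, 604.813, 239.675] pointing down, gripper open.
Joint ranges: [-3, 3], [-0.9, 2.11], [0.09, 2.58], [-1.31, 4.45], [0.11, 2.69], [-2.54, 2.54]. Speed limits (rad/s): [2.39, 2.39, 3.01, 3.14, 3.14, 3.14].

INTERFACE

Orientations are given as a unit quaternion [x, y, z, w].
In Python, from station import manip gives the robot as it stands.
- The arm moves only by the tool play_rows, never from a script. Its argument "commands" is a list of rows, each an object of numbers: "x", "y", "z": the shift along the tool's x, y, z each as a share of 0.8 m, from -1 to 1; "ax", "ay", "az": the turn, a rotation vector about the tool's x, y, z each as a share of 180 degrees, from -1 to 1; "grip": the opening in per cent of the stroke, from 0 (shut) to 100 (fully open). In form: [{"x": .., "y": .., "z": .., "ax": .., "ay": .., "az": .., "grip": ..}, ...]. A call has 1 to 12 rows; each row is the pose to reach, as a shift and turn from the pose commanded when the call began, along the tool's axes at that moment, turning the shorter way round; what a row does not reach only later rows make up. A row lasts 1/12 s, in which the tool goes at most 41.7 mm and 7.16 degrees, less where a joint would pass 70% of its speed; a pose out of reach is approached as far as the arm can. A call with a number of a shift or a turn outside -1 to 1 is refused whole. A call with a gripper value outside its range is refused whole. The fingers move at their own pace and stop on an object; "newtons" is the grip in N (left out, the last holds). Time passes only in rows, so rows that repeat a pose let the fingers close. It gives the time, the measured TCP pose, the force, the opening and the grip force at its end, in the units of the state.
- manip.get_obs(): the state, without advancing time (a new reading comes with each control period).
- manip.get_image(name): name is "scene" or "top" or "wrist"; returns (picture, depth): 420x560x3 uint8, blue, green, red; 420x560 float32, mm along the optical axis (not along the pixel's ray), 0 where there is no reading.
- manip.get_calibration(name): a dict with "fx", "fy", "cx", "cy" (pixels), "dist_coeffs" ([k1, k2, p1, p2, k3] as OpenCV has them; the pictures are not rectified), "T" (4x4, takes a point from camera to world coordinates). Camera axes: x right, y down, z forward; pixel columns grow to the right and rows downward; lengths in mm; the calibration is good to about 2 mm. A picture is of the moment at which its call begins: read the wrist's pose just before it. get_calibration takes no time and is no camera call; for the wrist camera it gives the pose at the moment of the call.
- manip.finish_job(): hands the job in; it is judged then, once.
The state is a dict: "time": time; "joint_pos": joint angles; "joint_vel": joint speeds; "effort": joint torques, N m; "ee_pos": TCP position; "tcp_rot": TCP orientation; "ft_force": force on the tool from outside, world axes, zero at the start; "torque": the same for the moment, N m; "opening": finger opening in mm; "grasp_force": force on a finger pad.
Only numpy, scipy, OpenCV 4.12 (cv2) and the standard library are available. Lean on these libraries where they do the work, as an engineer would, in place of code of your own. Each camera call takes 0.05 s, during which the arm holds its last target. There are 200 camera calls.

TASK

Tighten the lid of the pressure pot evenly with its four T-handle screws, clockwise and 60 degrees per pass: one opposite pair has already had its first pass, so first bring the other pair to their first marks, and only when all four stand there turn all four on to their stops, going crosswise (after each screw the one opposite it). Only with all four fully tight, press the vent plunger in the middle of the lid fully home, and leave the things round the pot alone.

Things in the scene. Friction and masses are not known exactly. Their poses are not given: they have to be found in the camera images.
- pot: Paint pressure pot: steel cylinder 160 mm across, flat round steel lid 218 mm across, its top face 177 mm above the table; fixed. Origin: centre of its underside, z up, x towards the brass nipple on its side (any yaw). Four T-handle screws stand on a 140 mm bolt circle on the lid, counter-clockwise from above a, b, c, d: a is opposite c, b opposite d
- screw_a_grip (a point): Middle of the dark steel T-bar of screw a, on its axis, 212 mm above the table, 70 mm from the pot's axis at 45 degrees counter-clockwise from the pot's x. Bar: level, 66 mm long, 14 mm wide, 20 mm tall, 18 mm free under it. x points along the bar to its narrow nose (36 mm from the axis; blunt end 30 mm), z up; turns with the bar
- screw_a (a joint): Angle of screw a in rad, growing clockwise from above (tightening). 0: nose points straight out from the pot's axis; 1.047: nose over the second thin raised mark on the lid (first-pass mark); 2.094: nose over the broad raised mark, fully tight at a hard stop. Even friction 0.15 N m; stays where left; starts near 1.05
- screw_b_grip (a point): Middle of the dark steel T-bar of screw b, on its axis, 212 mm above the table, 70 mm from the pot's axis at 135 degrees counter-clockwise from the pot's x. Bar: level, 66 mm long, 14 mm wide, 20 mm tall, 18 mm free under it. x points along the bar to its narrow nose (36 mm from the axis; blunt end 30 mm), z up; turns with the bar
- screw_b (a joint): Angle of screw b in rad, growing clockwise from above (tightening). 0: nose points straight out from the pot's axis; 1.047: nose over the second thin raised mark on the lid (first-pass mark); 2.094: nose over the broad raised mark, fully tight at a hard stop. Even friction 0.15 N m; stays where left; starts near 0, at a thin mark
- screw_c_grip (a point): Middle of the dark steel T-bar of screw c, on its axis, 212 mm above the table, 70 mm from the pot's axis at 225 degrees counter-clockwise from the pot's x. Bar: level, 66 mm long, 14 mm wide, 20 mm tall, 18 mm free under it. x points along the bar to its narrow nose (36 mm from the axis; blunt end 30 mm), z up; turns with the bar
- screw_c (a joint): Angle of screw c in rad, growing clockwise from above (tightening). 0: nose points straight out from the pot's axis; 1.047: nose over the second thin raised mark on the lid (first-pass mark); 2.094: nose over the broad raised mark, fully tight at a hard stop. Even friction 0.15 N m; stays where left; starts near 1.05
- screw_d_grip (a point): Middle of the dark steel T-bar of screw d, on its axis, 212 mm above the table, 70 mm from the pot's axis at 315 degrees counter-clockwise from the pot's x. Bar: level, 66 mm long, 14 mm wide, 20 mm tall, 18 mm free under it. x points along the bar to its narrow nose (36 mm from the axis; blunt end 30 mm), z up; turns with the bar
- screw_d (a joint): Angle of screw d in rad, growing clockwise from above (tightening). 0: nose points straight out from the pot's axis; 1.047: nose over the second thin raised mark on the lid (first-pass mark); 2.094: nose over the broad raised mark, fully tight at a hard stop. Even friction 0.15 N m; stays where left; starts near 0, at a thin mark
- vent (a joint): Travel of the vent plunger in m: 0 raised (vent open), 0.007 fully home (vent shut). It slides straight down against a friction of 4 N and stays where it is left
- vent_top (a point): Top of the vent plunger in the middle of the lid, a dark steel button 26 mm across, z up; 194 mm above the table when raised, 187 mm when home; it moves with the plunger
- oil_can: Red oil can, 56 mm across and 137 mm tall, standing left of the pot; origin at the centre of its underside; bystander
- tape_measure: Yellow tape measure, 37x77x60 mm, standing left of the pot; origin at the centre of its underside; bystander
- gear: Dark gear wheel, 60 mm across and 21 mm tall, lying behind the pot; origin at the centre of its underside; bystander

How it is judged:
By the outcome, as a careful person would: the job done as asked, in the order asked, and still so for the second after the job is handed in, with the robot touching nothing.
It also fails if it takes over 72 s, if anything falls off the work surface, if the arm or the gripper's body presses on something with over 40 N, if the wrist force passes 120 N, or if a joint passes its speed limit or range.

## Working session

There is one attempt and no reset: what is moved stays moved. The work goes in short steps, Python scripts to look and compute and a tool call to move; the robot and the scene stay as the last step left them, time stands still between calls to the robot, and variables do not carry over. Pictures are saved under pics/ and viewed, at most 10 in all, crops included, and the job is handed in when it is done.

Besides the shell and the picture viewer there is one more tool, called after "Call:" by a JSON object that holds its "api" and its "payload". play_rows: Moves the arm, as the interface text tells. Its arguments: {"type":"object","properties":{"commands":{"type":"array"},"newtons":{"type":"number"}},"required":["commands"]}

```bash
mkdir -p pics; ls; cat > h.py <<'E'
from station import manip
import numpy as np, cv2
from scipy.spatial.transform import Rotation as R
def cal(n):
    c=manip.get_calibration(n); return np.array([[c['fx'],0,c['cx']],[0,c['fy'],c['cy']],[0,0,1.]]),np.array(c['dist_coeffs'],float),np.array(c['T'],float)
def plane(C,uv,z):
    K,d,T=C; p=cv2.undistortPoints(np.array(uv,float).reshape(-1,1,2),K,d)[:,0]
    r=np.c_[p,np.ones(len(p))]@T[:3,:3].T; s=(z-T[2,3])/r[:,2]; return T[:3,3]+r*s[:,None]
def cloud(C,D):
    K,d,T=C; v,u=np.indices(D.shape); p=cv2.undistortPoints(np.stack([u,v],-1).reshape(-1,1,2).astype(float),K,d)[:,0]
    P=np.c_[p,np.ones(len(p))]*D.reshape(-1,1); return (P@T[:3,:3].T+T[:3,3]).reshape(*D.shape,3)
E
python3 - <<'E'
from h import *
for n in('scene','top'):
    C=cal(n); im,D=manip.get_image(n); cv2.imwrite(f'pics/{n}0.png',im); np.savez(f'{n}0.npz',D=D,im=im); print(n,C[2].round(2).tolist(),C[0][0,0])
o=manip.get_obs(); print(o)
E
```

```text
pics
scene [[0.81, -0.41, 0.41, 119.25], [-0.58, -0.6, 0.56, -769.13], [0.02, -0.69, -0.72, 949.43], [0.0, 0.0, 0.0, 1.0]] 481.91963529135785
top [[0.02, -1.0, 0.05, 529.49], [-1.0, -0.02, 0.03, -137.13], [-0.03, -0.05, -1.0, 1035.92], [0.0, 0.0, 0.0, 1.0]] 428.9615310763005
{'time': 0.1, 'joint_pos': array([ 1.29700112e+00,  4.23756812e-01,  1.63056898e+00,  2.26327263e-05,
        1.08859353e+00, -1.90339864e-02]), 'joint_vel': array([-0.00020708, -0.00243567, -0.00171355, -0.00058803, -0.00059328,
        0.00108272]), 'effort': array([-6.16333455e-04, -5.45614636e+01, -2.74325538e+01,  6.44387584e-02,
        1.89870363e-02,  7.19617049e-06]), 'ee_pos': array([157.37609558, 604.3923476 , 239.00168538]), 'tcp_rot': array([ 1.27041598e-01,  9.91897168e-01, -6.54773898e-04, -1.06690367e-04]), 'ft_force': array([-0.86219625, -0.79318502,  0.34937152]), 'torque': array([ 0.00717736, -0.01460889, -0.012034  ]), 'grasp_force': 0.0, 'opening': 87.41047080051099}
```

View pics/top0.png

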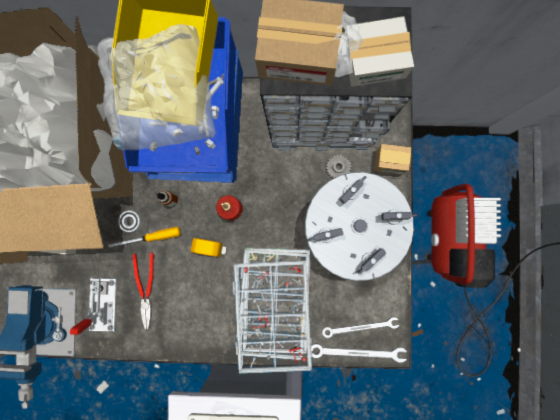

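View pics/scene0.png

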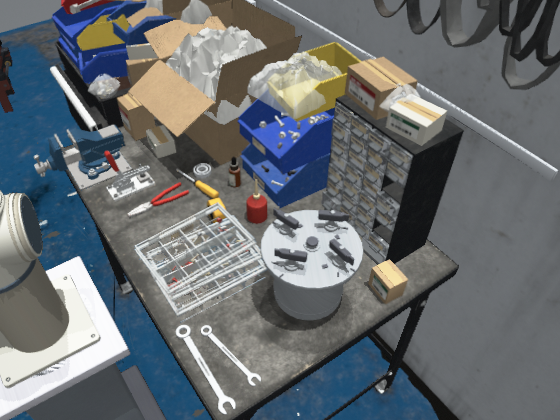

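The top view shows the pot's lid at about (360,226), with four dark T-bars at (352,190), (397,216), (371,261) and (326,235). The cabinet is behind it (top right), and the oil can (229,207) and tape (207,247) are to the left. The scene view agrees.

```bash
python3 - <<'E'
from h import *
C=cal('top'); z=np.load('top0.npz'); im,D=z['im'],z['D']; P=cloud(C,D)
w=np.zeros(D.shape,bool); w[165:290,298:420]=1
lid=w&(abs(P[...,2]-177)<6); cs,_=cv2.findContours(lid.astype(np.uint8),0,1); c=max(cs,key=cv2.contourArea)
q=plane(C,cv2.convexHull(c)[:,0],177); (a,b),r=cv2.minEnclosingCircle(q[:,:2].astype(np.float32)); print('lid',a,b,r,np.median(P[lid][:,2]))
g=im.max(2)
m=(w&(P[...,2]>205)&(P[...,2]<235)).astype(np.uint8)
n,L,S,ce=cv2.connectedComponentsWithStats(m)
for i in range(1,n):
    if S[i,4]<30: continue
    v,u=np.where(L==i); q=plane(C,np.c_[u,v],222)[:,:2]; rr=cv2.minAreaRect(q.astype(np.float32)); d=np.array(rr[0])-[a,b]
    print(S[i,4],ce[i].round(1),np.array(rr[0]).round(1),rr[1],rr[2],'r',np.hypot(*d),'az',np.degrees(np.arctan2(d[1],d[0])),np.median(P[v,u,2]))
# surroundings heights
for nm,(v0,v1,u0,u1) in dict(cab=(95,150,262,410),box=(145,175,378,412),boxes=(0,85,255,415),can=(193,222,215,243)).items():
    q=P[v0:v1,u0:u1].reshape(-1,3); q=q[(q[:,2]>40)]; print(nm,q.min(0).round(),q.max(0).round())
big=cv2.resize(im[165:290,298:420],None,fx=4.8,fy=4.8,interpolation=cv2.INTER_CUBIC); cv2.imwrite('pics/crop.png',big)
E
```

```text
lid 559.2613525390625 -268.8763122558594 108.71513366699219 177.77654899611082
228 [352.3 190.4] [ 627.2 -250.9] (13.426068305969238, 66.36637115478516) 45.8927116394043 r 70.29104383482483 az 14.794675966931662 222.46632632283126
245 [397.1 215.6] [ 578.6 -337.2] (13.298059463500977, 68.53245544433594) 0.9664665460586548 r 70.96548861241551 az -74.2067012726011 222.373514232356
228 [327.7 234.5] [ 539.4 -198.9] (13.920548439025879, 65.67082214355469) 14.373576164245605 r 72.68577425041035 az 105.82114583517567 222.540366419255
259 [371.8 260.5] [ 490.8 -283.8] (15.93838882446289, 64.20487976074219) 45.643524169921875 r 70.09841468212207 az -167.67346208956502 222.459610940365
cab [ 529. -399.   40.] [ 774.  -80. 1036.]
box [ 529. -404.   40.] [ 750. -137. 1036.]
boxes [ 529. -419.   40.] [1022.  -38. 1036.]
can [ 529. -137.   40.] [ 629.   42. 1036.]
```

View pics/crop.png

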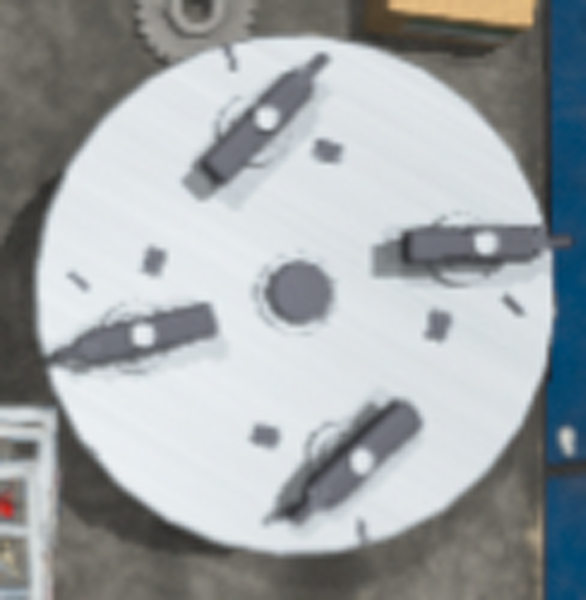

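The white studs mark the screw axes. The noses show top and bottom already at their first mark (about 60°), and left and right near 0. Next I check clearances and compute the approach.

```bash
cat >> h.py <<'E'
def go(p,az,o=None):
    "shares for TCP target p, tool pointing down, tool-y azimuth az deg"
    o=o or manip.get_obs(); A=R.from_quat(o['tcp_rot']); s=A.inv().apply(np.array(p)-o['ee_pos'])/800
    y=np.array([np.cos(np.radians(az)),np.sin(np.radians(az)),0]); zz=np.array([0,0,-1.]); B=R.from_matrix(np.c_[np.cross(y,zz),y,zz])
    t=(A.inv()*B).as_rotvec()/np.pi; print('go',p,az,'xyz',s.round(4).tolist(),'a',t.round(4).tolist())
E
python3 - <<'E'
from h import *
for n in('top','scene'):
    C=cal(n); D=np.load(n+'0.npz')['D']; P=cloud(C,D)[D>0]
    f=lambda x0,x1,y0,y1,z0:P[(P[:,0]>x0)&(P[:,0]<x1)&(P[:,1]>y0)&(P[:,1]<y1)&(P[:,2]>z0)]
    q=f(640,1000,-420,-100,190); print(n,'cab',q.min(0).round(),q.max(0).round(), np.percentile(q[:,0],[1,5]))
    q=f(100,690,-100,600,60); print(n,'maxz',q[:,2].max()) if len(q) else 0
    for y in range(-100,600,100):
        q=f(100,650,y,y+100,20); print(y,q[:,2].max().round() if len(q) else None,end=' ')
    print()
go([559,-268,420],14)
E
```

```text
top cab [ 641. -323.  190.] [ 910. -100.  444.] [741.19510945 747.23767331]
top maxz 356.03148368300197
-100 155.0 0 137.0 100 103.0 200 355.0 300 281.0 400 285.0 500 130.0 
scene cab [ 640. -420.  190.] [ 968. -100.  690.] [742.45077047 749.55857439]
scene maxz 401.8159941595959
-100 311.0 0 359.0 100 103.0 200 355.0 300 278.0 400 281.0 500 402.0 
go [559, -268, 420] 14 xyz [-0.7606, -0.9291, -0.2251] a [-0.0004, 0.0002, 0.3411]
```

Call:
{"api": "play_rows", "payload": {"commands": [{"z": -0.15},{"z": -0.225},{"z": -0.225},{"x": -0.2,"y": -0.244,"z": -0.225},{"x": -0.4,"y": -0.488,"z": -0.225,"az": 0.1},{"x": -0.76,"y": -0.929,"z": -0.225,"az": 0.341},{"x": -0.76,"y": -0.929,"z": -0.225,"az": 0.341},{"x": -0.76,"y": -0.929,"z": -0.225,"az": 0.341},{"x": -0.76,"y": -0.929,"z": -0.225,"az": 0.341},{"x": -0.76,"y": -0.929,"z": -0.225,"az": 0.341},{"x": -0.76,"y": -0.929,"z": -0.225,"az": 0.341},{"x": -0.76,"y": -0.929,"z": -0.225,"az": 0.341}]}}

```text
schema error: expected keys x, y, z, ax, ay, az, grip
```

```bash
python3 -c "
from h import *
print(manip.get_obs()['joint_pos'].round(3)); go([559,-268,420],14)"
```

```text
[ 1.297  0.424  1.631  0.     1.089 -0.019]
go [559, -268, 420] 14 xyz [-0.7606, -0.9291, -0.2251] a [-0.0004, 0.0002, 0.3411]
```

Call:
{"api": "play_rows", "payload": {"commands": [{"x": 0,"y": 0,"z": -0.15,"ax": 0,"ay": 0,"az": 0,"grip": 50},{"x": 0,"y": 0,"z": -0.225,"ax": 0,"ay": 0,"az": 0,"grip": 50},{"x": 0,"y": 0,"z": -0.225,"ax": 0,"ay": 0,"az": 0,"grip": 50},{"x": 0,"y": 0,"z": -0.225,"ax": 0,"ay": 0,"az": 0,"grip": 50},{"x": -0.76,"y": -0.929,"z": -0.225,"ax": 0,"ay": 0,"az": 0.341,"grip": 50},{"x": -0.76,"y": -0.929,"z": -0.225,"ax": 0,"ay": 0,"az": 0.341,"grip": 50},{"x": -0.76,"y": -0.929,"z": -0.225,"ax": 0,"ay": 0,"az": 0.341,"grip": 50},{"x": -0.76,"y": -0.929,"z": -0.225,"ax": 0,"ay": 0,"az": 0.341,"grip": 50},{"x": -0.76,"y": -0.929,"z": -0.225,"ax": 0,"ay": 0,"az": 0.341,"grip": 50},{"x": -0.76,"y": -0.929,"z": -0.225,"ax": 0,"ay": 0,"az": 0.341,"grip": 50},{"x": -0.76,"y": -0.929,"z": -0.225,"ax": 0,"ay": 0,"az": 0.341,"grip": 50},{"x": -0.76,"y": -0.929,"z": -0.225,"ax": 0,"ay": 0,"az": 0.341,"grip": 50}], "newtons": 50}}

```text
time: 1.1
ee_pos: [296.7, 300.0, 410.8]
tcp_rot: [0.589, 0.808, -0.0, 0.0]
ft_force: [0.5, -0.3, 0.0]
opening: 43.8
grasp_force: 0.0
```

```bash
python3 -c "
from h import *
o=manip.get_obs();print(o['time'],o['ee_pos'],o['joint_pos'].round(3)); go([559,-268,420],14)"
```

```text
1.1 [296.74861769 299.97071381 410.79481533] [ 0.763 -0.069  1.836 -0.     1.374  0.452]
go [559, -268, 420] 14 xyz [-0.7762, 0.0952, -0.0114] a [-0.0, 0.0001, 0.021]
```

Call:
{"api": "play_rows", "payload": {"commands": [{"x": -0.776,"y": 0.095,"z": -0.011,"ax": 0,"ay": 0,"az": 0.021,"grip": 50},{"x": -0.776,"y": 0.095,"z": -0.011,"ax": 0,"ay": 0,"az": 0.021,"grip": 50},{"x": -0.776,"y": 0.095,"z": -0.011,"ax": 0,"ay": 0,"az": 0.021,"grip": 50},{"x": -0.776,"y": 0.095,"z": -0.011,"ax": 0,"ay": 0,"az": 0.021,"grip": 50},{"x": -0.776,"y": 0.095,"z": -0.011,"ax": 0,"ay": 0,"az": 0.021,"grip": 50},{"x": -0.776,"y": 0.095,"z": -0.011,"ax": 0,"ay": 0,"az": 0.021,"grip": 50},{"x": -0.776,"y": 0.095,"z": -0.011,"ax": 0,"ay": 0,"az": 0.021,"grip": 50},{"x": -0.776,"y": 0.095,"z": -0.011,"ax": 0,"ay": 0,"az": 0.021,"grip": 50},{"x": -0.776,"y": 0.095,"z": -0.011,"ax": 0,"ay": 0,"az": 0.021,"grip": 50},{"x": -0.776,"y": 0.095,"z": -0.011,"ax": 0,"ay": 0,"az": 0.021,"grip": 50},{"x": -0.776,"y": 0.095,"z": -0.011,"ax": 0,"ay": 0,"az": 0.021,"grip": 50},{"x": -0.776,"y": 0.095,"z": -0.011,"ax": 0,"ay": 0,"az": 0.021,"grip": 50}]}}

```text
time: 2.1
ee_pos: [508.9, -153.0, 417.7]
tcp_rot: [0.614, 0.79, -0.0, -0.0]
ft_force: [0.9, 1.1, 0.5]
opening: 43.8
grasp_force: 0.0
```

Call:
{"api": "play_rows", "payload": {"commands": [{"x": -0.175,"y": 0.021,"z": 0,"ax": 0,"ay": 0,"az": 0,"grip": 50},{"x": -0.175,"y": 0.021,"z": 0,"ax": 0,"ay": 0,"az": 0,"grip": 50},{"x": -0.175,"y": 0.021,"z": 0,"ax": 0,"ay": 0,"az": 0,"grip": 50},{"x": -0.175,"y": 0.021,"z": 0,"ax": 0,"ay": 0,"az": 0,"grip": 50},{"x": -0.175,"y": 0.021,"z": 0,"ax": 0,"ay": 0,"az": 0,"grip": 50},{"x": -0.175,"y": 0.021,"z": 0,"ax": 0,"ay": 0,"az": 0,"grip": 50}]}}

```text
time: 2.6
ee_pos: [559.3, -282.7, 416.9]
tcp_rot: [0.614, 0.789, -0.0, -0.001]
ft_force: [-0.2, 0.3, -0.3]
opening: 43.6
grasp_force: 0.0
```

```bash
python3 - <<'E'
from h import *
o=manip.get_obs();print(o['time'],o['ee_pos'],o['joint_pos'].round(3))
C=cal('wrist'); im,D=manip.get_image('wrist'); cv2.imwrite('pics/w0.png',im); np.savez('w0.npz',im=im,D=D,T=C[2]); print(C[2].round(3).tolist())
P=cloud(C,D); m=((P[...,2]>212)&(P[...,2]<232)&(D>0)&(np.hypot(P[...,0]-559,P[...,1]+268)<125)).astype(np.uint8)
n,L,S,ce=cv2.connectedComponentsWithStats(m)
for i in range(1,n):
    if S[i,4]<150: continue
    v,u=np.where(L==i); q=plane(C,np.c_[u,v],222)[:,:2]; rr=cv2.minAreaRect(q.astype(np.float32))
    print(S[i,4],ce[i].round(),np.round(rr[0],1),np.round(rr[1],1),rr[2],S[i,:4])
v=((abs(P[...,2]-194)<5)&(np.hypot(P[...,0]-559,P[...,1]+268)<25)); print('vent',P[v].mean(0) if v.any() else 0,v.sum())
E
```

```text
2.6 [ 559.25141204 -282.6932354   416.86918714] [-0.487  0.284  1.425  0.     1.435 -0.736]
[[0.969, 0.237, 0.064, 542.083], [0.246, -0.935, -0.257, -212.48], [-0.001, 0.264, -0.964, 561.54], [0.0, 0.0, 0.0, 1.0]]
727 [286. 115.] [ 541.4 -198.7] [13.8 64.6] 14.050392150878906 [280  81  14  64]
661 [227. 181.] [ 493.  -283.7] [15.4 64.1] 43.706729888916016 [209 154  37  52]
635 [349. 177.] [ 629.5 -250. ] [14.3 65.7] 47.660518646240234 [332 154  36  50]
569 [290. 236.] [ 579.6 -335.5] [14.3 66.9] 2.5503311157226562 [281 212  20  53]
vent [ 560.80595687 -267.01498973  193.25053842] 346
```

View pics/w0.png

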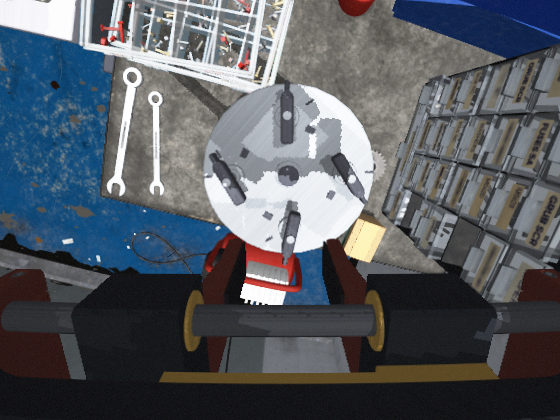

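The wrist view confirms it: left nose straight out at (287,115), right nose about 13° past 0 at (291,236), and the other two on their marks. The centre is about (560.3,-267.2) and the measurements from both cameras agree.

```bash
python3 -c "
from h import *
go([541.2,-199.8,270],14.2)"
```

```text
go [541.2, -199.8, 270] 14.2 xyz [0.1046, 0.0038, 0.1843] a [-0.0003, -0.0004, 0.0006]
```

Call:
{"api": "play_rows", "payload": {"commands": [{"x": 0.105,"y": 0.004,"z": 0.1,"ax": 0,"ay": 0,"az": 0,"grip": 50},{"x": 0.105,"y": 0.004,"z": 0.184,"ax": 0,"ay": 0,"az": 0,"grip": 50},{"x": 0.105,"y": 0.004,"z": 0.184,"ax": 0,"ay": 0,"az": 0,"grip": 50},{"x": 0.105,"y": 0.004,"z": 0.184,"ax": 0,"ay": 0,"az": 0,"grip": 50},{"x": 0.105,"y": 0.004,"z": 0.184,"ax": 0,"ay": 0,"az": 0,"grip": 50},{"x": 0.105,"y": 0.004,"z": 0.184,"ax": 0,"ay": 0,"az": 0,"grip": 50},{"x": 0.105,"y": 0.004,"z": 0.184,"ax": 0,"ay": 0,"az": 0,"grip": 50}]}}

```text
time: 3.23
ee_pos: [543.0, -200.1, 272.9]
tcp_rot: [0.613, 0.79, 0.0, 0.001]
ft_force: [1.2, -0.6, 0.9]
opening: 44.1
grasp_force: 0.0
```

```bash
python3 - <<'E'
from h import *
go([541.2,-199.8,211],14.2)
C=cal('wrist'); im,D=manip.get_image('wrist'); cv2.imwrite('pics/w1.png',im)
E
```

```text
go [541.2, -199.8, 211] 14.2 xyz [0.0011, -0.0022, 0.0774] a [0.0006, 0.0005, 0.0011]
```

View pics/w1.png

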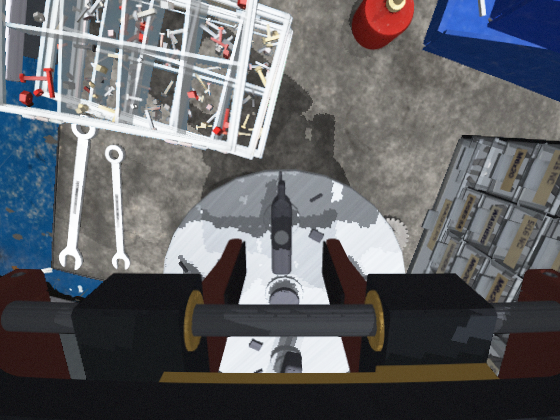

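The bar (283,235) is centred between the fingers (about 232 and 342). I descend and close.

Call:
{"api": "play_rows", "payload": {"commands": [{"x": 0.001,"y": -0.002,"z": 0.04,"ax": 0,"ay": 0,"az": 0.001,"grip": 50},{"x": 0.001,"y": -0.002,"z": 0.077,"ax": 0,"ay": 0,"az": 0.001,"grip": 50},{"x": 0.001,"y": -0.002,"z": 0.077,"ax": 0,"ay": 0,"az": 0.001,"grip": 50},{"x": 0.001,"y": -0.002,"z": 0.077,"ax": 0,"ay": 0,"az": 0.001,"grip": 50},{"x": 0.001,"y": -0.002,"z": 0.077,"ax": 0,"ay": 0,"az": 0.001,"grip": 8},{"x": 0.001,"y": -0.002,"z": 0.077,"ax": 0,"ay": 0,"az": 0.001,"grip": 8},{"x": 0.001,"y": -0.002,"z": 0.077,"ax": 0,"ay": 0,"az": 0.001,"grip": 8},{"x": 0.001,"y": -0.002,"z": 0.077,"ax": 0,"ay": 0,"az": 0.001,"grip": 8},{"x": 0.001,"y": -0.002,"z": 0.077,"ax": 0,"ay": 0,"az": 0.001,"grip": 8},{"x": 0.001,"y": -0.002,"z": 0.077,"ax": 0,"ay": 0,"az": 0.001,"grip": 8}], "newtons": 40}}

```text
time: 4.12
ee_pos: [541.2, -199.8, 210.2]
tcp_rot: [0.615, 0.789, 0.001, 0.001]
ft_force: [2.1, 0.9, 3.5]
opening: 13.9
grasp_force: 40.0
```

```bash
python3 - <<'E'
from h import *
o=manip.get_obs(); print(o['time'],o['joint_pos'].round(3),o['torque'].round(2)); go([541.2,-199.8,211],-44.2)
E
```

```text
4.1167 [-3.750e-01  3.880e-01  1.763e+00  1.000e-03  9.880e-01 -6.220e-01] [ 0.13 -0.21  0.17]
go [541.2, -199.8, 211] -44.2 xyz [0.0, 0.0, -0.001] a [0.0009, -0.0, 0.3242]
```

Call:
{"api": "play_rows", "payload": {"commands": [{"x": 0,"y": 0,"z": 0,"ax": 0,"ay": 0,"az": 0.035,"grip": 8},{"x": 0,"y": 0,"z": 0,"ax": 0,"ay": 0,"az": 0.07,"grip": 8},{"x": 0,"y": 0,"z": 0,"ax": 0,"ay": 0,"az": 0.105,"grip": 8},{"x": 0,"y": 0,"z": 0,"ax": 0,"ay": 0,"az": 0.14,"grip": 8},{"x": 0,"y": 0,"z": 0,"ax": 0,"ay": 0,"az": 0.175,"grip": 8},{"x": 0,"y": 0,"z": 0,"ax": 0,"ay": 0,"az": 0.21,"grip": 8},{"x": 0,"y": 0,"z": 0,"ax": 0,"ay": 0,"az": 0.245,"grip": 8},{"x": 0,"y": 0,"z": 0,"ax": 0,"ay": 0,"az": 0.275,"grip": 8},{"x": 0,"y": 0,"z": 0,"ax": 0,"ay": 0,"az": 0.305,"grip": 8},{"x": 0,"y": 0,"z": 0,"ax": 0,"ay": 0,"az": 0.324,"grip": 8},{"x": 0,"y": 0,"z": 0,"ax": 0,"ay": 0,"az": 0.324,"grip": 8},{"x": 0,"y": 0,"z": 0,"ax": 0,"ay": 0,"az": 0.324,"grip": 8}]}}

```text
time: 5.12
ee_pos: [541.9, -200.1, 210.2]
tcp_rot: [0.921, 0.389, 0.002, 0.001]
ft_force: [4.5, 0.2, 2.4]
opening: 13.7
grasp_force: 40.0
```

```bash
python3 - <<'E'
from h import *
o=manip.get_obs(); print(o['time'],o['joint_pos'].round(3),o['torque'].round(2)); go([541.2,-199.8,270],-44.2);go([579.4,-334.6,270],1.8)
E
```

```text
5.1167 [-3.750e-01  3.890e-01  1.763e+00  1.000e-03  9.870e-01  3.970e-01] [ 0.02 -0.51 -0.18]
go [541.2, -199.8, 270] -44.2 xyz [-0.0002, -0.0006, -0.0747] a [0.0011, -0.0006, -0.0]
go [579.4, -334.6, 270] 1.8 xyz [-0.0877, 0.1511, -0.0744] a [0.0013, -0.0002, -0.2556]
```

Call:
{"api": "play_rows", "payload": {"commands": [{"x": 0,"y": 0,"z": 0,"ax": 0,"ay": 0,"az": 0.324,"grip": 50},{"x": 0,"y": 0,"z": 0,"ax": 0,"ay": 0,"az": 0,"grip": 50}]}}

```text
time: 5.28
ee_pos: [540.4, -199.8, 209.5]
tcp_rot: [0.925, 0.381, 0.0, 0.0]
ft_force: [-0.5, -0.6, -0.4]
opening: 23.6
grasp_force: 0.0
```

I left a stray turn in that first row, so the bar may have been nudged. I lift and check.

Call:
{"api": "play_rows", "payload": {"commands": [{"x": 0,"y": 0,"z": 0,"ax": 0,"ay": 0,"az": 0,"grip": 50},{"x": 0,"y": 0,"z": 0,"ax": 0,"ay": 0,"az": 0,"grip": 50},{"x": 0,"y": 0,"z": -0.05,"ax": 0,"ay": 0,"az": 0,"grip": 50},{"x": 0,"y": 0,"z": -0.1,"ax": 0,"ay": 0,"az": 0,"grip": 50},{"x": -0.088,"y": 0.151,"z": -0.12,"ax": 0,"ay": 0,"az": -0.256,"grip": 50},{"x": -0.088,"y": 0.151,"z": -0.12,"ax": 0,"ay": 0,"az": -0.256,"grip": 50},{"x": -0.088,"y": 0.151,"z": -0.12,"ax": 0,"ay": 0,"az": -0.256,"grip": 50},{"x": -0.088,"y": 0.151,"z": -0.12,"ax": 0,"ay": 0,"az": -0.256,"grip": 50},{"x": -0.088,"y": 0.151,"z": -0.12,"ax": 0,"ay": 0,"az": -0.256,"grip": 50},{"x": -0.088,"y": 0.151,"z": -0.12,"ax": 0,"ay": 0,"az": -0.256,"grip": 50},{"x": -0.088,"y": 0.151,"z": -0.12,"ax": 0,"ay": 0,"az": -0.256,"grip": 50},{"x": -0.088,"y": 0.151,"z": -0.12,"ax": 0,"ay": 0,"az": -0.256,"grip": 50}]}}

```text
time: 6.28
ee_pos: [577.5, -334.6, 304.9]
tcp_rot: [0.695, 0.719, -0.0, -0.0]
ft_force: [-0.6, 0.1, -0.2]
opening: 43.8
grasp_force: 0.0
```

```bash
cat >> h.py <<'E'
def bars(n='wrist',c=(560.3,-267.2)):
    C=cal(n); im,D=manip.get_image(n); P=cloud(C,D); cv2.imwrite('pics/last_%s.png'%n,im)
    m=((P[...,2]>212)&(P[...,2]<232)&(D>0)&(np.hypot(P[...,0]-c[0],P[...,1]-c[1])<125)).astype(np.uint8)
    k,L,S,ce=cv2.connectedComponentsWithStats(m)
    for i in range(1,k):
        if S[i,4]<100: continue
        v,u=np.where(L==i); q=plane(C,np.c_[u,v],222)[:,:2]; (p,s,a)=cv2.minAreaRect(q.astype(np.float32))
        if s[0]<s[1]: a+=90
        print(n,ce[i].round(),np.round(p,1),np.round(s,1),'bar az mod180 %.1f'%(a%180))
E
python3 - <<'E'
from h import *
bars(); bars('top'); go([579.4,-334.6,211],1.8)
E
```

```text
wrist [238.  34.] [ 544.2 -201.1] [62.1 16.1] bar az mod180 45.4
wrist [356. 109.] [ 629.7 -251.3] [14.9 64.8] bar az mod180 136.8
wrist [175. 156.] [ 494.1 -283.9] [15.8 64.9] bar az mod180 134.3
wrist [287. 219.] [ 580.2 -336.4] [13.4 65.7] bar az mod180 92.4
top [352. 190.] [ 627.7 -251.4] [13.4 65. ] bar az mod180 135.9
top [392. 216.] [ 578.4 -324.8] [13.3 40. ] bar az mod180 91.0
top [327. 235.] [ 542.2 -200.1] [64.1 13.4] bar az mod180 45.8
top [371. 261.] [ 490.3 -284.3] [14.6 64.2] bar az mod180 135.7
go [579.4, -334.6, 211] 1.8 xyz [-0.0004, 0.0023, 0.1176] a [-0.0001, -0.0, -0.0004]
```

The left screw is at 60° (45.6 measured, 45.8 wanted). Now the right one: descend and grip.

Call:
{"api": "play_rows", "payload": {"commands": [{"x": 0,"y": 0.002,"z": 0.05,"ax": 0,"ay": 0,"az": 0,"grip": 50},{"x": 0,"y": 0.002,"z": 0.095,"ax": 0,"ay": 0,"az": 0,"grip": 50},{"x": 0,"y": 0.002,"z": 0.118,"ax": 0,"ay": 0,"az": 0,"grip": 50},{"x": 0,"y": 0.002,"z": 0.118,"ax": 0,"ay": 0,"az": 0,"grip": 50},{"x": 0,"y": 0.002,"z": 0.118,"ax": 0,"ay": 0,"az": 0,"grip": 8},{"x": 0,"y": 0.002,"z": 0.118,"ax": 0,"ay": 0,"az": 0,"grip": 8},{"x": 0,"y": 0.002,"z": 0.118,"ax": 0,"ay": 0,"az": 0,"grip": 8},{"x": 0,"y": 0.002,"z": 0.118,"ax": 0,"ay": 0,"az": 0,"grip": 8},{"x": 0,"y": 0.002,"z": 0.118,"ax": 0,"ay": 0,"az": 0,"grip": 8},{"x": 0,"y": 0.002,"z": 0.118,"ax": 0,"ay": 0,"az": 0,"grip": 8}]}}

```text
time: 7.22
ee_pos: [579.9, -334.8, 212.3]
tcp_rot: [0.695, 0.719, 0.0, 0.001]
ft_force: [-0.4, 0.0, 5.6]
opening: 13.3
grasp_force: 40.0
```

```bash
python3 - <<'E'
from h import *
o=manip.get_obs(); print(o['joint_pos'].round(3),o['torque'].round(2)); go([579.4,-334.6,211],-44.2)
E
```

```text
[-0.541  0.516  1.546 -0.     1.077 -0.574] [0.04 0.17 0.12]
go [579.4, -334.6, 211] -44.2 xyz [0.0002, -0.0007, 0.0017] a [0.0007, 0.0002, 0.2562]
```

Call:
{"api": "play_rows", "payload": {"commands": [{"x": 0,"y": 0,"z": 0,"ax": 0,"ay": 0,"az": 0.035,"grip": 8},{"x": 0,"y": 0,"z": 0,"ax": 0,"ay": 0,"az": 0.07,"grip": 8},{"x": 0,"y": 0,"z": 0,"ax": 0,"ay": 0,"az": 0.105,"grip": 8},{"x": 0,"y": 0,"z": 0,"ax": 0,"ay": 0,"az": 0.14,"grip": 8},{"x": 0,"y": 0,"z": 0,"ax": 0,"ay": 0,"az": 0.175,"grip": 8},{"x": 0,"y": 0,"z": 0,"ax": 0,"ay": 0,"az": 0.21,"grip": 8},{"x": 0,"y": 0,"z": 0,"ax": 0,"ay": 0,"az": 0.24,"grip": 8},{"x": 0,"y": 0,"z": 0,"ax": 0,"ay": 0,"az": 0.256,"grip": 8},{"x": 0,"y": 0,"z": 0,"ax": 0,"ay": 0,"az": 0.256,"grip": 8},{"x": 0,"y": 0,"z": 0,"ax": 0,"ay": 0,"az": 0.256,"grip": 8}]}}

```text
time: 8.05
ee_pos: [580.3, -334.9, 212.4]
tcp_rot: [0.921, 0.389, 0.001, 0.001]
ft_force: [0.7, 0.2, 5.9]
opening: 14.1
grasp_force: 40.0
```

```bash
python3 - <<'E'
from h import *
o=manip.get_obs(); print(o['torque'].round(2)); go([579.4,-334.6,211],-44.2); go([627.7,-248.1,290],45.8)
E
```

```text
[-0.05  0.18 -0.19]
go [579.4, -334.6, 211] -44.2 xyz [-0.0005, -0.001, 0.0017] a [0.0009, -0.0002, 0.0003]
go [627.7, -248.1, 290] 45.8 xyz [0.1192, -0.0328, -0.097] a [0.0009, 0.0005, -0.4997]
```

Call:
{"api": "play_rows", "payload": {"commands": [{"x": 0,"y": 0,"z": 0,"ax": 0,"ay": 0,"az": 0,"grip": 50},{"x": 0,"y": 0,"z": 0,"ax": 0,"ay": 0,"az": 0,"grip": 50},{"x": 0,"y": 0,"z": 0,"ax": 0,"ay": 0,"az": 0,"grip": 50},{"x": 0,"y": 0,"z": -0.05,"ax": 0,"ay": 0,"az": 0,"grip": 50},{"x": 0,"y": 0,"z": -0.097,"ax": 0,"ay": 0,"az": 0,"grip": 50},{"x": 0.119,"y": -0.033,"z": -0.097,"ax": 0,"ay": 0,"az": -0.5,"grip": 50},{"x": 0.119,"y": -0.033,"z": -0.097,"ax": 0,"ay": 0,"az": -0.5,"grip": 50},{"x": 0.119,"y": -0.033,"z": -0.097,"ax": 0,"ay": 0,"az": -0.5,"grip": 50},{"x": 0.119,"y": -0.033,"z": -0.097,"ax": 0,"ay": 0,"az": -0.5,"grip": 50},{"x": 0.119,"y": -0.033,"z": -0.097,"ax": 0,"ay": 0,"az": -0.5,"grip": 50},{"x": 0.119,"y": -0.033,"z": -0.097,"ax": 0,"ay": 0,"az": -0.5,"grip": 50},{"x": 0.119,"y": -0.033,"z": -0.097,"ax": 0,"ay": 0,"az": -0.5,"grip": 50}]}}

```text
time: 9.05
ee_pos: [626.6, -247.2, 288.0]
tcp_rot: [0.667, 0.745, -0.0, -0.0]
ft_force: [-0.3, -0.4, 0.3]
opening: 43.7
grasp_force: 0.0
```

```bash
python3 - <<'E'
from h import *
bars('top'); go([627.7,-248.1,280],45.5); manip.get_obs()
E
```

```text
top [397. 215.] [ 579.  -332.9] [50.7 14.9] bar az mod180 45.6
go [627.7, -248.1, 280] 45.5 xyz [-0.001, 0.0013, 0.01] a [-0.0002, -0.0002, -0.2151]
```

The right screw is on its mark (45.6). Finish the rotation over the rear screw, check, descend and grip.

Call:
{"api": "play_rows", "payload": {"commands": [{"x": -0.001,"y": 0.001,"z": 0.01,"ax": 0,"ay": 0,"az": -0.215,"grip": 50},{"x": -0.001,"y": 0.001,"z": 0.01,"ax": 0,"ay": 0,"az": -0.215,"grip": 50},{"x": -0.001,"y": 0.001,"z": 0.01,"ax": 0,"ay": 0,"az": -0.215,"grip": 50},{"x": -0.001,"y": 0.001,"z": 0.01,"ax": 0,"ay": 0,"az": -0.215,"grip": 50},{"x": -0.001,"y": 0.001,"z": 0.01,"ax": 0,"ay": 0,"az": -0.215,"grip": 50},{"x": -0.001,"y": 0.001,"z": 0.01,"ax": 0,"ay": 0,"az": -0.215,"grip": 50},{"x": -0.001,"y": 0.001,"z": 0.01,"ax": 0,"ay": 0,"az": -0.215,"grip": 50}]}}

```text
time: 9.68
ee_pos: [627.4, -248.4, 280.0]
tcp_rot: [0.386, 0.923, 0.0, -0.0]
ft_force: [-0.3, 1.1, -0.2]
opening: 43.5
grasp_force: 0.0
```

```bash
python3 - <<'E'
from h import *
bars(); go([627.7,-248.1,211],45.8); print(manip.get_obs()['joint_pos'].round(2))
E
```

```text
wrist [240.  91.] [ 544.6 -198.9] [64.5 14. ] bar az mod180 45.3
wrist [102. 134.] [ 494.4 -282.5] [18.8 64.7] bar az mod180 133.8
wrist [284. 228.] [ 629.4 -249.6] [13.7 66.7] bar az mod180 137.3
wrist [158. 265.] [ 576.8 -332.4] [67.5 15.1] bar az mod180 45.1
go [627.7, -248.1, 211] 45.8 xyz [-0.0, 0.0005, 0.0864] a [-0.0001, -0.0002, -0.0074]
[-0.39  0.46  1.48  0.    1.21 -1.17]
```

View pics/last_wrist.png

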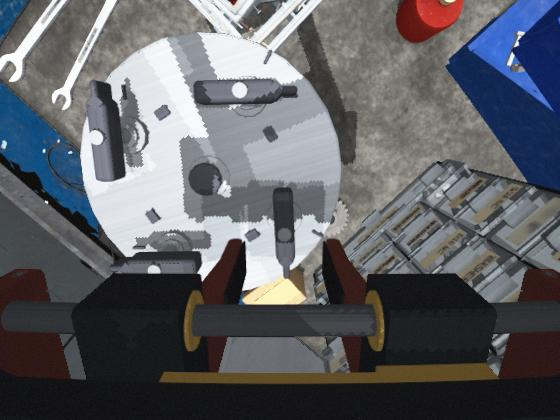

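All four stand at their first marks, and the rear bar (284,228) lies between the fingers.

Call:
{"api": "play_rows", "payload": {"commands": [{"x": 0,"y": 0,"z": 0.05,"ax": 0,"ay": 0,"az": -0.004,"grip": 50},{"x": 0,"y": 0,"z": 0.086,"ax": 0,"ay": 0,"az": -0.004,"grip": 50},{"x": 0,"y": 0,"z": 0.086,"ax": 0,"ay": 0,"az": -0.004,"grip": 50},{"x": 0,"y": 0,"z": 0.086,"ax": 0,"ay": 0,"az": -0.004,"grip": 8},{"x": 0,"y": 0,"z": 0.086,"ax": 0,"ay": 0,"az": -0.004,"grip": 8},{"x": 0,"y": 0,"z": 0.086,"ax": 0,"ay": 0,"az": -0.004,"grip": 8},{"x": 0,"y": 0,"z": 0.086,"ax": 0,"ay": 0,"az": -0.004,"grip": 8},{"x": 0,"y": 0,"z": 0.086,"ax": 0,"ay": 0,"az": -0.004,"grip": 8},{"x": 0,"y": 0,"z": 0.086,"ax": 0,"ay": 0,"az": -0.004,"grip": 8}]}}

```text
time: 10.48
ee_pos: [628.3, -248.9, 213.4]
tcp_rot: [0.38, 0.925, -0.0, 0.001]
ft_force: [-0.8, -0.6, 6.0]
opening: 13.9
grasp_force: 39.8
```

```bash
python3 - <<'E'
from h import *
o=manip.get_obs(); print(o['torque'].round(2)); go([627.7,-248.1,211],-14.2)
E
```

```text
[-0.17  0.29  0.11]
go [627.7, -248.1, 211] -14.2 xyz [0.0012, 0.0002, 0.0029] a [0.0006, 0.0006, 0.331]
```

Call:
{"api": "play_rows", "payload": {"commands": [{"x": 0,"y": 0,"z": 0,"ax": 0,"ay": 0,"az": 0.035,"grip": 8},{"x": 0,"y": 0,"z": 0,"ax": 0,"ay": 0,"az": 0.07,"grip": 8},{"x": 0,"y": 0,"z": 0,"ax": 0,"ay": 0,"az": 0.105,"grip": 8},{"x": 0,"y": 0,"z": 0,"ax": 0,"ay": 0,"az": 0.14,"grip": 8},{"x": 0,"y": 0,"z": 0,"ax": 0,"ay": 0,"az": 0.175,"grip": 8},{"x": 0,"y": 0,"z": 0,"ax": 0,"ay": 0,"az": 0.21,"grip": 8},{"x": 0,"y": 0,"z": 0,"ax": 0,"ay": 0,"az": 0.245,"grip": 8},{"x": 0,"y": 0,"z": 0,"ax": 0,"ay": 0,"az": 0.28,"grip": 8},{"x": 0,"y": 0,"z": 0,"ax": 0,"ay": 0,"az": 0.31,"grip": 8},{"x": 0,"y": 0,"z": 0,"ax": 0,"ay": 0,"az": 0.33,"grip": 8},{"x": 0,"y": 0,"z": 0,"ax": 0,"ay": 0,"az": 0.34,"grip": 8},{"x": 0,"y": 0,"z": 0,"ax": 0,"ay": 0,"az": 0.345,"grip": 8}]}}

```text
time: 11.48
ee_pos: [627.9, -249.0, 213.3]
tcp_rot: [0.803, 0.596, 0.0, 0.001]
ft_force: [-2.3, -0.8, 7.4]
opening: 14.1
grasp_force: 40.3
```

```bash
python3 - <<'E'
from h import *
o=manip.get_obs(); print(o['torque'].round(2)); go([627.7,-248.1,211],-14.2);go([492.9,-286.3,285],45.8)
E
```

```text
[-0.2   0.58  0.63]
go [627.7, -248.1, 211] -14.2 xyz [0.001, -0.0006, 0.0029] a [0.0005, 0.0004, -0.0142]
go [492.9, -286.3, 285] 45.8 xyz [-0.0934, -0.148, -0.0897] a [0.0003, 0.0006, -0.3476]
```

Call:
{"api": "play_rows", "payload": {"commands": [{"x": 0,"y": 0,"z": 0,"ax": 0,"ay": 0,"az": 0.006,"grip": 8},{"x": 0,"y": 0,"z": 0,"ax": 0,"ay": 0,"az": 0.012,"grip": 8},{"x": 0,"y": 0,"z": 0,"ax": 0,"ay": 0,"az": 0.012,"grip": 8}]}}

```text
time: 11.73
ee_pos: [627.9, -249.0, 213.3]
tcp_rot: [0.813, 0.582, -0.0, 0.001]
ft_force: [-2.8, -1.2, 6.8]
opening: 14.5
grasp_force: 42.0
```

```bash
python3 - <<'E'
from h import *
o=manip.get_obs(); print(o['torque'].round(2)); go([627.7,-248.1,211],-14.2);go([492.9,-286.3,285],45.8)
E
```

```text
[-0.2   0.59  0.99]
go [627.7, -248.1, 211] -14.2 xyz [0.001, -0.0007, 0.0029] a [0.0005, 0.0005, -0.0257]
go [492.9, -286.3, 285] 45.8 xyz [-0.0987, -0.1446, -0.0897] a [0.0002, 0.0007, -0.359]
```

Torque has risen to 1 N m and the pads are being pushed apart, so it is at the hard stop. Release and go to the opposite screw.

Call:
{"api": "play_rows", "payload": {"commands": [{"x": 0,"y": 0,"z": 0,"ax": 0,"ay": 0,"az": 0,"grip": 50},{"x": 0,"y": 0,"z": 0,"ax": 0,"ay": 0,"az": 0,"grip": 50},{"x": 0,"y": 0,"z": 0,"ax": 0,"ay": 0,"az": 0,"grip": 50},{"x": 0,"y": 0,"z": -0.05,"ax": 0,"ay": 0,"az": 0,"grip": 50},{"x": 0,"y": 0,"z": -0.09,"ax": 0,"ay": 0,"az": 0,"grip": 50},{"x": -0.099,"y": -0.145,"z": -0.09,"ax": 0,"ay": 0,"az": -0.359,"grip": 50},{"x": -0.099,"y": -0.145,"z": -0.09,"ax": 0,"ay": 0,"az": -0.359,"grip": 50},{"x": -0.099,"y": -0.145,"z": -0.09,"ax": 0,"ay": 0,"az": -0.359,"grip": 50},{"x": -0.099,"y": -0.145,"z": -0.09,"ax": 0,"ay": 0,"az": -0.359,"grip": 50},{"x": -0.099,"y": -0.145,"z": -0.09,"ax": 0,"ay": 0,"az": -0.359,"grip": 50},{"x": -0.099,"y": -0.145,"z": -0.09,"ax": 0,"ay": 0,"az": -0.359,"grip": 50},{"x": -0.099,"y": -0.145,"z": -0.09,"ax": 0,"ay": 0,"az": -0.359,"grip": 50}]}}

```text
time: 12.73
ee_pos: [491.7, -286.0, 283.7]
tcp_rot: [0.488, 0.873, 0.0, 0.0]
ft_force: [0.6, -0.1, -0.3]
opening: 44.2
grasp_force: 0.0
```

```bash
python3 - <<'E'
from h import *
bars('top'); go([492.9,-286.3,280],45.2)
E
```

```text
top [352. 190.] [ 625.8 -251.2] [64.  14.8] bar az mod180 75.9
top [393. 211.] [ 586.  -325.7] [36.1 14.9] bar az mod180 45.6
top [327. 235.] [ 542.2 -200.1] [64.1 13.4] bar az mod180 45.9
go [492.9, -286.3, 280] 45.2 xyz [-0.0011, 0.0007, 0.0046] a [0.0001, -0.0, -0.0733]
```

The rear screw is at 75.9 and its stop is at 75.8, so it is fully tight. Now the front screw.

Call:
{"api": "play_rows", "payload": {"commands": [{"x": -0.001,"y": 0.001,"z": 0,"ax": 0,"ay": 0,"az": -0.073,"grip": 50},{"x": -0.001,"y": 0.001,"z": 0,"ax": 0,"ay": 0,"az": -0.073,"grip": 50},{"x": -0.001,"y": 0.001,"z": 0.02,"ax": 0,"ay": 0,"az": -0.073,"grip": 50},{"x": -0.001,"y": 0.001,"z": 0.06,"ax": 0,"ay": 0,"az": -0.073,"grip": 50},{"x": -0.001,"y": 0.001,"z": 0.09,"ax": 0,"ay": 0,"az": -0.073,"grip": 50},{"x": -0.001,"y": 0.001,"z": 0.09,"ax": 0,"ay": 0,"az": -0.073,"grip": 50},{"x": -0.001,"y": 0.001,"z": 0.09,"ax": 0,"ay": 0,"az": -0.073,"grip": 8},{"x": -0.001,"y": 0.001,"z": 0.09,"ax": 0,"ay": 0,"az": -0.073,"grip": 8},{"x": -0.001,"y": 0.001,"z": 0.09,"ax": 0,"ay": 0,"az": -0.073,"grip": 8},{"x": -0.001,"y": 0.001,"z": 0.09,"ax": 0,"ay": 0,"az": -0.073,"grip": 8},{"x": -0.001,"y": 0.001,"z": 0.09,"ax": 0,"ay": 0,"az": -0.073,"grip": 8},{"x": -0.001,"y": 0.001,"z": 0.09,"ax": 0,"ay": 0,"az": -0.073,"grip": 8}]}}

```text
time: 13.78
ee_pos: [493.4, -287.1, 213.0]
tcp_rot: [0.388, 0.922, -0.001, 0.001]
ft_force: [-3.0, -2.9, 5.9]
opening: 14.0
grasp_force: 40.0
```

```bash
python3 - <<'E'
from h import *
o=manip.get_obs(); print(o['torque'].round(2)); go([492.9,-286.3,211],-14.2)
E
```

```text
[-0.62  0.62 -0.16]
go [492.9, -286.3, 211] -14.2 xyz [0.0011, 0.0002, 0.0025] a [0.0001, 0.0008, 0.3255]
```

Call:
{"api": "play_rows", "payload": {"commands": [{"x": 0,"y": 0,"z": 0,"ax": 0,"ay": 0,"az": 0.035,"grip": 8},{"x": 0,"y": 0,"z": 0,"ax": 0,"ay": 0,"az": 0.07,"grip": 8},{"x": 0,"y": 0,"z": 0,"ax": 0,"ay": 0,"az": 0.105,"grip": 8},{"x": 0,"y": 0,"z": 0,"ax": 0,"ay": 0,"az": 0.14,"grip": 8},{"x": 0,"y": 0,"z": 0,"ax": 0,"ay": 0,"az": 0.175,"grip": 8},{"x": 0,"y": 0,"z": 0,"ax": 0,"ay": 0,"az": 0.21,"grip": 8},{"x": 0,"y": 0,"z": 0,"ax": 0,"ay": 0,"az": 0.245,"grip": 8},{"x": 0,"y": 0,"z": 0,"ax": 0,"ay": 0,"az": 0.28,"grip": 8},{"x": 0,"y": 0,"z": 0,"ax": 0,"ay": 0,"az": 0.31,"grip": 8},{"x": 0,"y": 0,"z": 0,"ax": 0,"ay": 0,"az": 0.33,"grip": 8},{"x": 0,"y": 0,"z": 0,"ax": 0,"ay": 0,"az": 0.345,"grip": 8},{"x": 0,"y": 0,"z": 0,"ax": 0,"ay": 0,"az": 0.35,"grip": 8}]}}

```text
time: 14.78
ee_pos: [493.5, -286.9, 213.0]
tcp_rot: [0.812, 0.583, -0.0, 0.001]
ft_force: [-3.8, -2.1, 5.5]
opening: 14.5
grasp_force: 42.5
```

```bash
python3 - <<'E'
from h import *
o=manip.get_obs(); print(o['torque'].round(2)); go([492.9,-286.3,211],-14.2);go([541.2,-199.8,285],-44.2)
E
```

```text
[-0.35  0.6   1.12]
go [492.9, -286.3, 211] -14.2 xyz [0.0005, -0.0009, 0.0025] a [0.0004, 0.0006, -0.0245]
go [541.2, -199.8, 285] -44.2 xyz [0.122, 0.0219, -0.0902] a [0.0006, 0.0005, 0.1421]
```

The front screw is at its stop (1.1 N m). Release and go over the left screw.

Call:
{"api": "play_rows", "payload": {"commands": [{"x": 0,"y": 0,"z": 0,"ax": 0,"ay": 0,"az": 0,"grip": 50},{"x": 0,"y": 0,"z": 0,"ax": 0,"ay": 0,"az": 0,"grip": 50},{"x": 0,"y": 0,"z": 0,"ax": 0,"ay": 0,"az": 0,"grip": 50},{"x": 0,"y": 0,"z": -0.05,"ax": 0,"ay": 0,"az": 0,"grip": 50},{"x": 0,"y": 0,"z": -0.09,"ax": 0,"ay": 0,"az": 0,"grip": 50},{"x": 0.122,"y": 0.022,"z": -0.09,"ax": 0,"ay": 0,"az": 0.142,"grip": 50},{"x": 0.122,"y": 0.022,"z": -0.09,"ax": 0,"ay": 0,"az": 0.142,"grip": 50},{"x": 0.122,"y": 0.022,"z": -0.09,"ax": 0,"ay": 0,"az": 0.142,"grip": 50},{"x": 0.122,"y": 0.022,"z": -0.09,"ax": 0,"ay": 0,"az": 0.142,"grip": 50},{"x": 0.122,"y": 0.022,"z": -0.09,"ax": 0,"ay": 0,"az": 0.142,"grip": 50},{"x": 0.122,"y": 0.022,"z": -0.09,"ax": 0,"ay": 0,"az": 0.142,"grip": 50}]}}

```text
time: 15.7
ee_pos: [541.1, -198.9, 283.5]
tcp_rot: [0.92, 0.391, -0.0, -0.0]
ft_force: [0.3, 0.2, -1.4]
opening: 43.8
grasp_force: 0.0
```

```bash
python3 - <<'E'
from h import *
bars('top'); go([541.2,-199.8,211],-44.2)
E
```

```text
go [541.2, -199.8, 211] -44.2 xyz [-0.0002, 0.0006, 0.0906] a [-0.0001, 0.0001, 0.0011]
```

Call:
{"api": "play_rows", "payload": {"commands": [{"x": 0,"y": 0.001,"z": 0.04,"ax": 0,"ay": 0,"az": 0.001,"grip": 50},{"x": 0,"y": 0.001,"z": 0.075,"ax": 0,"ay": 0,"az": 0.001,"grip": 50},{"x": 0,"y": 0.001,"z": 0.09,"ax": 0,"ay": 0,"az": 0.001,"grip": 50},{"x": 0,"y": 0.001,"z": 0.09,"ax": 0,"ay": 0,"az": 0.001,"grip": 50},{"x": 0,"y": 0.001,"z": 0.09,"ax": 0,"ay": 0,"az": 0.001,"grip": 8},{"x": 0,"y": 0.001,"z": 0.09,"ax": 0,"ay": 0,"az": 0.001,"grip": 8},{"x": 0,"y": 0.001,"z": 0.09,"ax": 0,"ay": 0,"az": 0.001,"grip": 8},{"x": 0,"y": 0.001,"z": 0.09,"ax": 0,"ay": 0,"az": 0.001,"grip": 8},{"x": 0,"y": 0.001,"z": 0.09,"ax": 0,"ay": 0,"az": 0.001,"grip": 8},{"x": 0,"y": 0.001,"z": 0.09,"ax": 0,"ay": 0,"az": 0.001,"grip": 8}]}}

```text
time: 16.58
ee_pos: [542.2, -199.9, 212.7]
tcp_rot: [0.922, 0.388, 0.001, 0.001]
ft_force: [-0.9, 0.6, 5.0]
opening: 13.5
grasp_force: 40.0
```

```bash
python3 - <<'E'
from h import *
o=manip.get_obs(); print(o['torque'].round(2)); go([541.2,-199.8,211],-104.2)
E
```

```text
[-0.    0.32 -0.05]
go [541.2, -199.8, 211] -104.2 xyz [-0.0008, -0.0009, 0.0021] a [0.0003, -0.0004, 0.3326]
```

Call:
{"api": "play_rows", "payload": {"commands": [{"x": 0,"y": 0,"z": 0,"ax": 0,"ay": 0,"az": 0.035,"grip": 8},{"x": 0,"y": 0,"z": 0,"ax": 0,"ay": 0,"az": 0.07,"grip": 8},{"x": 0,"y": 0,"z": 0,"ax": 0,"ay": 0,"az": 0.105,"grip": 8},{"x": 0,"y": 0,"z": 0,"ax": 0,"ay": 0,"az": 0.14,"grip": 8},{"x": 0,"y": 0,"z": 0,"ax": 0,"ay": 0,"az": 0.175,"grip": 8},{"x": 0,"y": 0,"z": 0,"ax": 0,"ay": 0,"az": 0.21,"grip": 8},{"x": 0,"y": 0,"z": 0,"ax": 0,"ay": 0,"az": 0.245,"grip": 8},{"x": 0,"y": 0,"z": 0,"ax": 0,"ay": 0,"az": 0.28,"grip": 8},{"x": 0,"y": 0,"z": 0,"ax": 0,"ay": 0,"az": 0.315,"grip": 8},{"x": 0,"y": 0,"z": 0,"ax": 0,"ay": 0,"az": 0.337,"grip": 8},{"x": 0,"y": 0,"z": 0,"ax": 0,"ay": 0,"az": 0.352,"grip": 8},{"x": 0,"y": 0,"z": 0,"ax": 0,"ay": 0,"az": 0.357,"grip": 8}]}}

```text
time: 17.58
ee_pos: [542.6, -200.8, 212.7]
tcp_rot: [0.987, -0.162, 0.001, 0.001]
ft_force: [-0.7, -4.7, 3.6]
opening: 14.2
grasp_force: 41.9
```

```bash
python3 - <<'E'
from h import *
o=manip.get_obs(); print(o['torque'].round(2)); go([541.2,-199.8,211],-104.2);go([579.4,-334.6,285],-44.2)
E
```

```text
[-0.75  0.07  1.08]
go [541.2, -199.8, 211] -104.2 xyz [-0.0021, -0.0007, 0.0021] a [0.0006, -0.0009, -0.0244]
go [579.4, -334.6, 285] -44.2 xyz [0.0972, 0.144, -0.0898] a [0.0011, -0.0005, -0.3577]
```

The left screw is at its stop. Now the right one.

Call:
{"api": "play_rows", "payload": {"commands": [{"x": 0,"y": 0,"z": 0,"ax": 0,"ay": 0,"az": 0,"grip": 50},{"x": 0,"y": 0,"z": 0,"ax": 0,"ay": 0,"az": 0,"grip": 50},{"x": 0,"y": 0,"z": 0,"ax": 0,"ay": 0,"az": 0,"grip": 50},{"x": 0,"y": 0,"z": -0.05,"ax": 0,"ay": 0,"az": 0,"grip": 50},{"x": 0,"y": 0,"z": -0.09,"ax": 0,"ay": 0,"az": 0,"grip": 50},{"x": 0.097,"y": 0.144,"z": -0.09,"ax": 0,"ay": 0,"az": -0.358,"grip": 50},{"x": 0.097,"y": 0.144,"z": -0.09,"ax": 0,"ay": 0,"az": -0.358,"grip": 50},{"x": 0.097,"y": 0.144,"z": -0.09,"ax": 0,"ay": 0,"az": -0.358,"grip": 50},{"x": 0.097,"y": 0.144,"z": -0.09,"ax": 0,"ay": 0,"az": -0.358,"grip": 50},{"x": 0.097,"y": 0.144,"z": -0.09,"ax": 0,"ay": 0,"az": -0.358,"grip": 50},{"x": 0.097,"y": 0.144,"z": -0.09,"ax": 0,"ay": 0,"az": -0.358,"grip": 50},{"x": 0.097,"y": 0.144,"z": -0.09,"ax": 0,"ay": 0,"az": -0.358,"grip": 50}]}}

```text
time: 18.58
ee_pos: [578.1, -333.7, 282.6]
tcp_rot: [0.962, 0.274, -0.0, -0.001]
ft_force: [0.5, 0.6, 0.2]
opening: 43.4
grasp_force: 0.0
```

```bash
python3 - <<'E'
from h import *
bars('top'); bars(); go([579.4,-334.6,211],-44.2)
E
```

```text
top [352. 190.] [ 625.8 -251.1] [64.  14.9] bar az mod180 76.8
top [327. 235.] [ 542.7 -202.1] [14.2 64.8] bar az mod180 165.9
top [366. 259.] [ 495.9 -271.6] [39.1 13.7] bar az mod180 75.0
wrist [214. 101.] [ 628.3 -252.4] [64.9 14.7] bar az mod180 76.2
wrist [ 98. 174.] [ 547.1 -203.9] [16.2 67.8] bar az mod180 165.9
wrist [286. 226.] [ 580.1 -336. ] [66.8 13.9] bar az mod180 45.8
wrist [154. 265.] [ 503.7 -268.4] [15.5 30.9] bar az mod180 93.0
go [579.4, -334.6, 211] -44.2 xyz [0.0005, 0.0022, 0.0899] a [-0.0005, 0.0, -0.0788]
```

Call:
{"api": "play_rows", "payload": {"commands": [{"x": 0,"y": 0.002,"z": 0,"ax": 0,"ay": 0,"az": -0.079,"grip": 50},{"x": 0,"y": 0.002,"z": 0,"ax": 0,"ay": 0,"az": -0.079,"grip": 50},{"x": 0,"y": 0.002,"z": 0.02,"ax": 0,"ay": 0,"az": -0.079,"grip": 50},{"x": 0,"y": 0.002,"z": 0.06,"ax": 0,"ay": 0,"az": -0.079,"grip": 50},{"x": 0,"y": 0.002,"z": 0.09,"ax": 0,"ay": 0,"az": -0.079,"grip": 50},{"x": 0,"y": 0.002,"z": 0.09,"ax": 0,"ay": 0,"az": -0.079,"grip": 50},{"x": 0,"y": 0.002,"z": 0.09,"ax": 0,"ay": 0,"az": -0.079,"grip": 8},{"x": 0,"y": 0.002,"z": 0.09,"ax": 0,"ay": 0,"az": -0.079,"grip": 8},{"x": 0,"y": 0.002,"z": 0.09,"ax": 0,"ay": 0,"az": -0.079,"grip": 8},{"x": 0,"y": 0.002,"z": 0.09,"ax": 0,"ay": 0,"az": -0.079,"grip": 8},{"x": 0,"y": 0.002,"z": 0.09,"ax": 0,"ay": 0,"az": -0.079,"grip": 8},{"x": 0,"y": 0.002,"z": 0.09,"ax": 0,"ay": 0,"az": -0.079,"grip": 8}]}}

```text
time: 19.68
ee_pos: [579.9, -335.3, 213.1]
tcp_rot: [0.921, 0.389, 0.001, 0.001]
ft_force: [-0.6, 0.8, 5.3]
opening: 13.8
grasp_force: 40.0
```

```bash
python3 - <<'E'
from h import *
o=manip.get_obs(); print(o['torque'].round(2)); go([579.4,-334.6,211],-104.2)
E
```

```text
[0.11 0.26 0.05]
go [579.4, -334.6, 211] -104.2 xyz [0.0002, -0.0011, 0.0026] a [0.0005, -0.0005, 0.333]
```

Call:
{"api": "play_rows", "payload": {"commands": [{"x": 0,"y": 0,"z": 0,"ax": 0,"ay": 0,"az": 0.035,"grip": 8},{"x": 0,"y": 0,"z": 0,"ax": 0,"ay": 0,"az": 0.07,"grip": 8},{"x": 0,"y": 0,"z": 0,"ax": 0,"ay": 0,"az": 0.105,"grip": 8},{"x": 0,"y": 0,"z": 0,"ax": 0,"ay": 0,"az": 0.14,"grip": 8},{"x": 0,"y": 0,"z": 0,"ax": 0,"ay": 0,"az": 0.175,"grip": 8},{"x": 0,"y": 0,"z": 0,"ax": 0,"ay": 0,"az": 0.21,"grip": 8},{"x": 0,"y": 0,"z": 0,"ax": 0,"ay": 0,"az": 0.245,"grip": 8},{"x": 0,"y": 0,"z": 0,"ax": 0,"ay": 0,"az": 0.28,"grip": 8},{"x": 0,"y": 0,"z": 0,"ax": 0,"ay": 0,"az": 0.315,"grip": 8},{"x": 0,"y": 0,"z": 0,"ax": 0,"ay": 0,"az": 0.337,"grip": 8},{"x": 0,"y": 0,"z": 0,"ax": 0,"ay": 0,"az": 0.352,"grip": 8},{"x": 0,"y": 0,"z": 0,"ax": 0,"ay": 0,"az": 0.357,"grip": 8}]}}

```text
time: 20.68
ee_pos: [580.1, -335.3, 213.1]
tcp_rot: [0.987, -0.161, 0.001, 0.001]
ft_force: [0.0, 0.5, 6.4]
opening: 14.6
grasp_force: 41.6
```

```bash
python3 - <<'E'
from h import *
o=manip.get_obs(); print(o['torque'].round(2)); go([579.4,-334.6,211],-104.2);go([560.3,-267.2,300],-44.2)
E
```

```text
[0.16 0.23 0.99]
go [579.4, -334.6, 211] -104.2 xyz [-0.0011, -0.0005, 0.0026] a [0.0003, -0.0007, -0.0241]
go [560.3, -267.2, 300] -44.2 xyz [-0.0503, -0.0727, -0.1088] a [0.0006, -0.0005, -0.3575]
```

All tight by torque. Release, rise over the centre with the gripper shut, and check the four screws.

Call:
{"api": "play_rows", "payload": {"commands": [{"x": 0,"y": 0,"z": 0,"ax": 0,"ay": 0,"az": 0,"grip": 50},{"x": 0,"y": 0,"z": 0,"ax": 0,"ay": 0,"az": 0,"grip": 50},{"x": 0,"y": 0,"z": 0,"ax": 0,"ay": 0,"az": 0,"grip": 50},{"x": 0,"y": 0,"z": -0.05,"ax": 0,"ay": 0,"az": 0,"grip": 50},{"x": 0,"y": 0,"z": -0.109,"ax": 0,"ay": 0,"az": 0,"grip": 50},{"x": -0.05,"y": -0.073,"z": -0.25,"ax": 0,"ay": 0,"az": -0.358,"grip": 0},{"x": -0.05,"y": -0.073,"z": -0.25,"ax": 0,"ay": 0,"az": -0.358,"grip": 0},{"x": -0.05,"y": -0.073,"z": -0.25,"ax": 0,"ay": 0,"az": -0.358,"grip": 0},{"x": -0.05,"y": -0.073,"z": -0.25,"ax": 0,"ay": 0,"az": -0.358,"grip": 0},{"x": -0.05,"y": -0.073,"z": -0.25,"ax": 0,"ay": 0,"az": -0.358,"grip": 0},{"x": -0.05,"y": -0.073,"z": -0.25,"ax": 0,"ay": 0,"az": -0.358,"grip": 0},{"x": -0.05,"y": -0.073,"z": -0.25,"ax": 0,"ay": 0,"az": -0.358,"grip": 0}]}}

```text
time: 21.68
ee_pos: [559.8, -266.7, 412.1]
tcp_rot: [0.961, 0.276, 0.0, 0.0]
ft_force: [-0.8, -0.1, -0.3]
opening: 1.7
grasp_force: 0.0
```

```bash
python3 - <<'E'
from h import *
bars(); go([560.5,-267.2,235],-44.2)
E
```

```text
wrist [302. 130.] [ 627.3 -251.4] [65.2 14. ] bar az mod180 75.7
wrist [225. 175.] [ 546.2 -200.9] [13.9 65.6] bar az mod180 165.8
wrist [343. 207.] [ 578.7 -331.7] [16.3 65.6] bar az mod180 165.8
wrist [258. 237.] [ 501.3 -268.8] [35.9 15.5] bar az mod180 74.3
go [560.5, -267.2, 235] -44.2 xyz [0.0004, 0.0009, 0.2209] a [0.0, -0.0, -0.0743]
```

View pics/last_wrist.png

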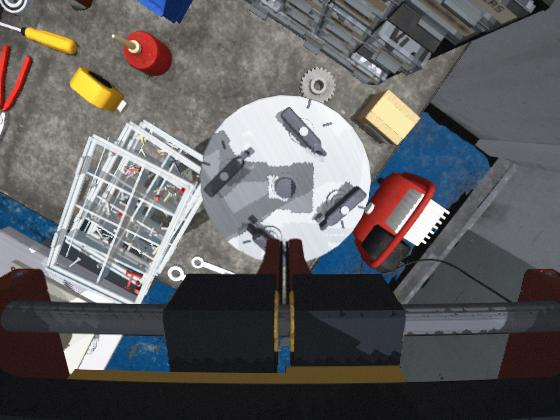

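All four bars sit at their stops (75.7, 165.8, 165.8, and the half-hidden one about 75). The vent is at (285,186) and the bystanders are untouched. Now the vent.

Call:
{"api": "play_rows", "payload": {"commands": [{"x": 0,"y": 0.001,"z": 0.05,"ax": 0,"ay": 0,"az": -0.074,"grip": 0},{"x": 0,"y": 0.001,"z": 0.1,"ax": 0,"ay": 0,"az": -0.074,"grip": 0},{"x": 0,"y": 0.001,"z": 0.15,"ax": 0,"ay": 0,"az": -0.074,"grip": 0},{"x": 0,"y": 0.001,"z": 0.19,"ax": 0,"ay": 0,"az": -0.074,"grip": 0},{"x": 0,"y": 0.001,"z": 0.221,"ax": 0,"ay": 0,"az": -0.074,"grip": 0},{"x": 0,"y": 0.001,"z": 0.221,"ax": 0,"ay": 0,"az": -0.074,"grip": 0},{"x": 0,"y": 0.001,"z": 0.221,"ax": 0,"ay": 0,"az": -0.074,"grip": 0}]}}

```text
time: 22.32
ee_pos: [559.7, -267.4, 233.8]
tcp_rot: [0.924, 0.381, -0.001, -0.001]
ft_force: [0.5, -1.1, 0.4]
opening: 0.5
grasp_force: 0.0
```

```bash
python3 - <<'E'
from h import *
go([560.5,-267.2,207],-44.2)
E
```

```text
go [560.5, -267.2, 207] -44.2 xyz [0.0009, 0.0006, 0.0335] a [-0.0009, 0.0003, -0.0054]
```

Call:
{"api": "play_rows", "payload": {"commands": [{"x": 0.001,"y": 0,"z": 0.012,"ax": 0,"ay": 0,"az": 0,"grip": 0},{"x": 0.001,"y": 0,"z": 0.022,"ax": 0,"ay": 0,"az": 0,"grip": 0},{"x": 0.001,"y": 0,"z": 0.028,"ax": 0,"ay": 0,"az": 0,"grip": 0},{"x": 0.001,"y": 0,"z": 0.031,"ax": 0,"ay": 0,"az": 0,"grip": 0},{"x": 0.001,"y": 0,"z": 0.034,"ax": 0,"ay": 0,"az": 0,"grip": 0},{"x": 0.001,"y": 0,"z": 0.034,"ax": 0,"ay": 0,"az": 0,"grip": 0}]}}

```text
time: 22.82
ee_pos: [561.1, -267.2, 207.9]
tcp_rot: [0.924, 0.382, 0.0, 0.0]
ft_force: [-0.4, 0.5, 0.4]
opening: 0.8
grasp_force: 0.0
```

Call:
{"api": "play_rows", "payload": {"commands": [{"x": 0,"y": 0,"z": 0.002,"ax": 0,"ay": 0,"az": 0,"grip": 0},{"x": 0,"y": 0,"z": 0.003,"ax": 0,"ay": 0,"az": 0,"grip": 0},{"x": 0,"y": 0,"z": 0.004,"ax": 0,"ay": 0,"az": 0,"grip": 0},{"x": 0,"y": 0,"z": 0.005,"ax": 0,"ay": 0,"az": 0,"grip": 0}]}}

```text
time: 23.15
ee_pos: [561.2, -267.2, 204.3]
tcp_rot: [0.924, 0.382, 0.0, 0.0]
ft_force: [-2.9, 1.8, 12.7]
opening: 0.4
grasp_force: 6.9
```

Call:
{"api": "play_rows", "payload": {"commands": [{"x": 0,"y": 0,"z": 0.001,"ax": 0,"ay": 0,"az": 0,"grip": 0},{"x": 0,"y": 0,"z": 0.002,"ax": 0,"ay": 0,"az": 0,"grip": 0},{"x": 0,"y": 0,"z": 0.002,"ax": 0,"ay": 0,"az": 0,"grip": 0}]}}

```text
time: 23.4
ee_pos: [561.3, -267.2, 204.2]
tcp_rot: [0.924, 0.382, 0.0, 0.0]
ft_force: [-5.5, 3.1, 17.1]
opening: 0.6
grasp_force: 8.7
```

Call:
{"api": "play_rows", "payload": {"commands": [{"x": 0,"y": 0,"z": 0.002,"ax": 0,"ay": 0,"az": 0,"grip": 0},{"x": 0,"y": 0,"z": 0.002,"ax": 0,"ay": 0,"az": 0,"grip": 0}]}}

```text
time: 23.57
ee_pos: [561.3, -267.2, 204.0]
tcp_rot: [0.924, 0.382, 0.001, 0.001]
ft_force: [-8.6, 4.7, 28.1]
opening: 0.5
grasp_force: 13.9
```

Call:
{"api": "play_rows", "payload": {"commands": [{"x": 0,"y": 0,"z": -0.02,"ax": 0,"ay": 0,"az": 0,"grip": 0},{"x": 0,"y": 0,"z": -0.07,"ax": 0,"ay": 0,"az": 0,"grip": 0},{"x": 0,"y": 0,"z": -0.12,"ax": 0,"ay": 0,"az": 0,"grip": 0},{"x": 0,"y": 0,"z": -0.17,"ax": 0,"ay": 0,"az": 0,"grip": 0},{"x": 0,"y": 0,"z": -0.22,"ax": 0,"ay": 0,"az": 0,"grip": 0},{"x": 0,"y": 0,"z": -0.27,"ax": 0,"ay": 0,"az": 0,"grip": 0},{"x": 0,"y": 0,"z": -0.27,"ax": 0,"ay": 0,"az": 0,"grip": 0},{"x": 0,"y": 0,"z": -0.27,"ax": 0,"ay": 0,"az": 0,"grip": 0}]}}

```text
time: 24.23
ee_pos: [561.8, -267.5, 419.0]
tcp_rot: [0.924, 0.382, 0.002, 0.002]
ft_force: [0.3, -0.4, -0.4]
opening: 0.0
grasp_force: 0.0
```

```bash
python3 - <<'E'
from h import *
bars()
C=cal('wrist'); im,D=manip.get_image('wrist'); P=cloud(C,D); r=np.hypot(P[...,0]-560.5,P[...,1]+267)
print('vent z',np.median(P[(r<9)&(D>0)][:,2]),'lid z',np.median(P[(r>20)&(r<32)&(D>0)][:,2]))
E
```

```text
wrist [312. 136.] [ 627.4 -250.8] [64.6 14.2] bar az mod180 75.9
wrist [228. 162.] [ 546.  -201.3] [13.  64.7] bar az mod180 165.8
wrist [334. 219.] [ 578.6 -331.5] [16.5 65.3] bar az mod180 165.9
wrist [252. 239.] [ 497.4 -281.6] [63.9 15.4] bar az mod180 75.5
vent z 187.5856328979416 lid z 506.0086534941096
```

The vent top is at 187.6 mm (187 when home), and all four screws are at their stops. Handing in.

```bash
python3 -c "
from station import manip
print(manip.finish_job())"
```

```text
the job is handed in; nothing more can be done
None
```

The job is handed in: all four screws went to their first marks and then crosswise to their stops, the vent plunger is fully home (187.6 mm measured), and nothing round the pot was touched, in about 24 s of robot time; the judge returned no verdict.

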